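# Set the dowel and clamp the glued donut riser

## Task

The wooden tray riser in the bench clamp has just been glued: pick up the mallet by its handle, strike the dowel down until it is flush with the riser's top, and stand the mallet back on its green mat. Then pump the clamp's orange trigger against its black handle until the jaw has pushed the riser up to the blue anvil and the orange sprung pad on the jaw is pressed roughly half way in (about 4 mm), never bottoming it, and finish while still holding the trigger squeezed like that. Touch the dowel only with the mallet, move the jaw only by its trigger, and leave everything else on the counter where it is.

Things in the scene. Friction and masses are not known exactly. Their poses are not given: they have to be found in the camera images.
- clamp: Bench clamp screwed to the counter: dark steel plate 380 x 110 x 12 mm. Origin: centre of the plate's underside. x runs along the toothed bar from the black handle to the blue anvil; y across, z up. Handle: upright, 38 mm wide, faces at x = -137 and -119, top at z = 170 mm. Blue housing below it (x -150 to -75, 38 mm wide) up to z = 116; only handle and trigger are taller.
- anvil: The clamp's fixed blue end stop, 20 mm thick, 80 mm wide; its face towards the jaw is at clamp x = 160 mm, its top at z = 68. Origin = the clamp's origin.
- squeeze (a point): Point fixed on the clamp where to centre the gripper for squeezing (clamp x -119, y 0, z 156 mm; axes as the clamp): fingers close along x from above, one outside the handle, one outside the trigger. Outer faces at rest: handle 18 mm to -x, trigger 34 mm to +x (52 mm over both); fully squeezed 18 mm each side (36 mm). So centred, only the trigger's finger moves anything.
- trigger (a joint): Angle of the orange trigger, in rad: 0 released, 0.32 fully squeezed towards the handle; a spring of about 2 to 4 N at the finger bar returns it. A full squeeze and full release moves the jaw on by about 7.5 mm; the pawl takes up to 4 mm of its 9.6 mm stroke before it bites. To press the pad in by 4 mm (12 N) the finger pushes the bar with about 10 N.
- trigger_bar (a point): Middle of the trigger's round orange finger bar, 14 mm thick, 36 mm long across the clamp, 50 mm above the trigger's pivot (clamp x = -100, z = 106 mm), on the +x side of the handle.
- jaw (a joint): Advance of the toothed bar with its blue jaw plate (50 x 50 mm) towards the anvil, in m, 0 to 0.052. Friction of 4 N keeps it where it is left; it has no lock: when the trigger is let go, the clamping force drops back to about 4 N.
- pad (a joint): How far the orange pad (44 x 44 x 6 mm, sprung on the jaw plate with a 9 mm gap behind it) is pressed in towards the jaw plate, in m: 0 free, 0.009 bottomed; spring 3 N per mm.
- pad_face (a point): Centre of the pad's front face, which meets the riser's side; z = 44 mm.
- riser: Loose light wooden stand standing on the clamp's plate between jaw and anvil, a few mm short of the anvil: 100 (clamp x) x 80 x 76 mm high, 0.35 kg. Origin: centre of its underside (12 mm above the counter). Lightly glued: more than 24 N from the jaw crushes it.
- dowel (a joint): How far the dark wooden dowel (16 mm thick, upright in the middle of the riser's top) has been driven, in m: starts at 0 to 0.004; 0.016 = flush with the riser's top (its stop). It takes more than 7 N to move and stays where it is left.
- dowel_top (a point): Centre of the dowel's top end, 12 to 16 mm above the riser's top at the start.
- mallet: Wooden mallet, about 0.38 kg. Head 56 x 52 mm, 70 mm tall, with black rubber faces above and below, standing on its lower face; origin: centre of that face; z up. The handle, 18 mm wide, 24 mm high, leaves the head level along -x at 35 mm height and ends 178 mm from the head's centre. Mass centre about 6 mm behind the head's centre.
- mallet_grip (a point): Point on the handle's axis to grip, close to the head: 55 mm behind the head's centre, 35 mm above the lower face.
- mat: Green mat fixed on the counter, 250 x 130 x 3 mm, long side along its x. Origin: centre of its underside. The mallet stands on it with its head near the +x end.
- glue: Bystander: white bottle with orange cap, 52 mm across, 150 mm tall. Origin under its centre.
- sprinkles: Bystander: pink jar, 66 mm across, 100 mm tall. Origin under its centre.
- mug: Bystander: blue mug, 80 mm across, 90 mm tall. Origin under its centre.
- riser2: Bystander: dark wooden spare riser of the same size, finished. Origin under its centre.
- donut0: Bystander: chocolate donut, 84 mm across, 33 mm high, on the white tray at the left.
- donut1: Bystander: pink donut, same size, on the white tray.
- donut2: Bystander: chocolate donut, same size, on the white tray.

How it is judged:
By the outcome, as a careful person would: the job done as asked, in the order asked, and still so for the second after the job is handed in, while the arm keeps its last pose, push and grip.
It also fails if it takes over 72 s, if anything falls off the work surface, if the arm or the gripper's body presses on something with over 40 N, if the wrist force passes 120 N, or if a joint passes its speed limit or range.

## Robot

A 7-joint arm with a two-finger parallel gripper is mounted at the origin on the work surface. World frame = base frame: x ahead of the robot, y to its left, z up, the work surface at z = 0. Lengths are in m, angles in degrees, forces in N, time in s.
With the tool pointing down it reaches from about 0.425 to 0.875 m from the base axis. Payload 8.4 kg.
Tool frame: the origin (TCP) lies between the finger pads; the fingertips stand 14 mm ahead of it and the grasp point (between the pads) lies 5 mm behind it; z points along the fingers, y is the line along which they close (so a half turn about z gives the same grasp; the last joint's range is limited). The gripper opens to 85 mm and grips with 20 to 120 N. Pads are 22 mm wide; open, the fingers measure 114 mm over their backs; the gripper's body (76 mm by 85 mm) begins 54 mm behind the grasp point. The pads swing forward as they close: fully open they stand 13 mm farther back than shut.
Start: joints at [-76.501, 19.091, 2.286, 83.961, -0.768, 76.965, -3.352], TCP at [0.214, 0.614, 0.245] pointing down, gripper open.
Joint ranges: [-147.57, 147.57], [-21.85, 119.76], [-74.77, 79.35], [14.55, 137.4], [-85.83, 265.84], [4.83, 119.75], [-152.11, 152.11]. Speed limits (degrees/s): [127.2, 127.2, 159.86, 159.86, 180, 180, 180].

## Interface

Orientations are given as a 3x3 rotation matrix whose columns are the frame's x, y, z axes.
In Python, from plant import ctrl gives the robot as it stands.
- The arm moves only by the tool servo_tool, never from a script. Its argument "rows" is a list of rows, each an object of numbers: "dx", "dy", "dz": the shift along the tool's x, y, z in units of 30 mm (1.0 is 30 mm); "ax", "ay", "az": the turn, a rotation vector about the tool's x, y, z in units of 6 degrees (1.0 is 6 degrees); "jaw": the opening, from 0 (shut) to 1 (fully open). In form: [{"dx": .., "dy": .., "dz": .., "ax": .., "ay": .., "az": .., "jaw": ..}, ...]. A call has 1 to 12 rows; each row shifts and turns the commanded pose from where the row before left it, along the tool's axes as they then stand; what a row does not reach is not made up. A row lasts 1/12 s, in which the tool goes at most 41.7 mm and 7.16 degrees, less where a joint would pass 70% of its speed; a pose out of reach is approached as far as the arm can. A call is refused whole if a number of a shift passes 1 or a number of a turn 1, either way. A call with a gripper value outside its range is refused whole. The fingers move at their own pace and stop on an object; "grip_force" is the grip in N (left out, the last holds). Time passes only in rows, so rows that do not move let the fingers close. It gives the time, the measured TCP pose, the force, the opening and the grip force at its end, in the units of the state.
- ctrl.get_state(): the state, without advancing time (a new reading comes with each control period).
- ctrl.read_camera(name): name is "scene" or "top"; returns (picture, depth): 384x512x3 uint8, red, green, blue; 384x512 float32, m along the optical axis (not along the pixel's ray), 0 where there is no reading.
- ctrl.calibration(name): a dict with "intrinsics" (3x3 intrinsics, pixels), "extrinsics" (4x4, takes a point from camera to world coordinates). Camera axes: x right, y down, z forward; pixel columns grow to the right and rows downward; lengths in m; the calibration is good to about 2 mm. A picture is of the moment at which its call begins. calibration takes no time and is no camera call.
- ctrl.sign_off(): hands the job in; it is judged then, once.
The state is a dict: "clock": time; "q": joint angles; "qvel": joint speeds; "effort": joint torques, N m; "ee_pos": TCP position; "orientation": TCP orientation; "wrist_force": force on the tool from outside, world axes, zero at the start; "ft_torque": the same for the moment, N m; "grip_width": opening from 0.0 (shut) to 1.0 (fully open); "gripper_force": force on a finger pad.
Only numpy, scipy, OpenCV 4.12 (cv2) and the standard library are available. Lean on these libraries where they do the work, as an engineer would, in place of code of your own. Each camera call takes 0.05 s, during which the arm holds its last target. There are 200 camera calls.

## Working session

There is one attempt and no reset: what is moved stays moved. The work goes in short steps, Python scripts to look and compute and a tool call to move; the robot and the scene stay as the last step left them, time stands still between calls to the robot, and variables do not carry over. Pictures are saved under pics/ and viewed, at most 10 in all, crops included, and the job is handed in when it is done.

Besides the shell and the picture viewer there is one more tool, called after ">>>" as name(argument=value, ...), one argument or row to a line, values as JSON. servo_tool: Moves the arm, as the interface text tells. Its arguments: {"type":"object","properties":{"rows":{"type":"array"},"grip_force":{"type":"number"}},"required":["rows"]}

```bash
mkdir -p pics; ls
cat > h.py <<'E'
import numpy as np, cv2
from plant import ctrl
def cam(n):
    p,d=ctrl.read_camera(n); c=ctrl.calibration(n); return p,d,np.array(c["intrinsics"]),np.array(c["extrinsics"])
def cloud(d,K,T):
    v,u=np.indices(d.shape); P=np.stack([(u-K[0,2])/K[0,0]*d,(v-K[1,2])/K[1,1]*d,d],-1)
    W=P@T[:3,:3].T+T[:3,3]; W[d==0]=np.nan; return W
E
python3 - <<'E'
from h import *
a=cam("scene");b=cam("top")
for n,c in(("scene",a),("top",b)):
    cv2.imwrite(f"pics/{n}0.png",c[0][...,::-1]); np.savez(f"{n}0.npz",p=c[0],d=c[1],K=c[2],T=c[3])
    print(c[2].round(1).tolist(),c[3].round(3).tolist())
print(ctrl.get_state())
E
```

```text
pics
[[379.8, 0.0, 257.3], [0.0, 379.8, 187.1], [0.0, 0.0, 1.0]] [[0.77, 0.545, -0.33, 1.014], [0.637, -0.65, 0.413, -0.411], [0.011, -0.529, -0.849, 1.207], [0.0, 0.0, 0.0, 1.0]]
[[455.3, 0.0, 250.5], [0.0, 455.3, 193.7], [0.0, 0.0, 1.0]] [[-0.07, -0.97, 0.232, 0.327], [-0.998, 0.07, -0.011, 0.12], [-0.005, -0.232, -0.973, 1.3], [0.0, 0.0, 0.0, 1.0]]
{'clock': 0.1, 'q': array([-76.50232601,  19.12755704,   2.28435477,  84.00437253,
        -0.7677475 ,  76.96423766,  -3.35211454]), 'qvel': array([ 0.0972543 , -0.0624888 , -0.03934617, -0.08111409, -0.00565338,
       -0.03885696,  0.00409303]), 'effort': array([ 4.63603152e-03, -6.60024834e+01,  1.37066960e+00, -4.06475937e+01,
        1.71195203e-02,  8.93020799e-03, -6.89785168e-06]), 'ee_pos': array([0.21346108, 0.6135564 , 0.24452568]), 'orientation': array([[-9.44477425e-01,  3.28576099e-01, -3.74787961e-04],
       [ 3.28576299e-01,  9.44476448e-01, -1.36193163e-03],
       [-9.35197796e-05, -1.40946012e-03, -9.99999002e-01]]), 'wrist_force': array([-0.02875866,  0.4084962 , -0.52730005]), 'ft_torque': array([ 0.0004766 , -0.00977933, -0.03771614]), 'gripper_force': 0.0, 'grip_width': 1.0030539665194431}
```

View pics/top0.png

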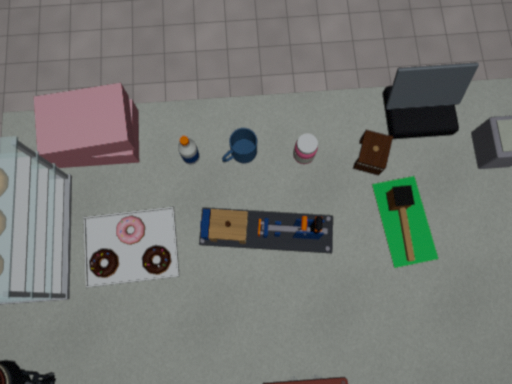

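View pics/scene0.png

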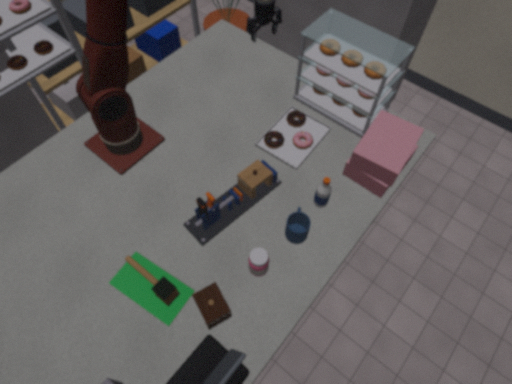

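The top view (up = +x, left = +y) shows the clamp plate centred at about (266,230), with the anvil at (206,223), dowel at (228,224) and handle at (317,225). The mallet head is at (402,196), with its handle running to (410,260) on the green mat. The scene view agrees.

```bash
cat >> h.py <<'E'
def plane(uv,K,T,z):
    uv=np.atleast_2d(np.asarray(uv,float)); r=np.c_[(uv[:,0]-K[0,2])/K[0,0],(uv[:,1]-K[1,2])/K[1,1],np.ones(len(uv))]@T[:3,:3].T
    return T[:3,3]+r*((z-T[2,3])/r[:,2])[:,None]
def big(m):
    cs,_=cv2.findContours(m.astype(np.uint8),cv2.RETR_EXTERNAL,cv2.CHAIN_APPROX_NONE); return max(cs,key=cv2.contourArea)[:,0,:]
def rect(c,K,T,z):
    P=plane(c,K,T,z)[:,:2]*1000; (cx,cy),(w,h),a=cv2.minAreaRect(P.astype(np.float32))
    if w<h: w,h,a=h,w,a+90
    return np.round([cx,cy,w,h,(a+90)%180-90],1)
E
python3 - <<'E'
from h import *
for n in("top","scene"):
    z=np.load(n+"0.npz");p,d,K,T=z['p'],z['d'],z['K'],z['T']
    W=cloud(d,K,T); hsv=cv2.cvtColor(p,cv2.COLOR_RGB2HSV); H,S,V=[hsv[...,i].astype(int) for i in range(3)]
    Z=W[...,2]; X=W[...,0]; Y=W[...,1]
    print(n)
    # table z check
    t=(abs(X-.35)<.1)&(abs(Y-.05)<.1); print(' table z',np.nanmedian(Z[t]),np.nanstd(Z[t]))
    g=(H>50)&(H<75)&(S>150)&(V>60); g=cv2.morphologyEx(g.astype(np.uint8),cv2.MORPH_CLOSE,np.ones((25,25)))
    print(' mat',rect(big(g),K,T,.003))
    mc=plane(big(g),K,T,.003)[:,:2].mean(0)
    m=(np.hypot(X-mc[0],Y-mc[1])<.16)&(Z>.03)
    hd=m&(Z>.06); ha=m&(Z<.056)&(H<20)&(S>80)&(V>70)
    print(' head top z',np.nanmedian(Z[hd]),rect(big(hd),K,T,.07)); print(' handle',rect(big(ha),K,T,.047),np.nanmedian(Z[ha]))
    near=(abs(X-.56)<.12)&(abs(Y-.09)<.25)
    r=near&(H<25)&(S>90)&(V>90)&(Z>.075)&(Y>.08); r=cv2.morphologyEx(r.astype(np.uint8),cv2.MORPH_CLOSE,np.ones((9,9)))
    print(' riser',rect(big(r),K,T,.088))
    pl=near&(Z>.004)&(Z<.2); print(' plate',rect(big(pl),K,T,.012))
    dw=near&(Z>.095)&(Y>.1)&(V<90); print(' dowel px',dw.sum(),np.nanmedian(Z[dw]))
    bx=cv2.boundingRect(big(pl)); print(' bbox',bx)
    x,y,w,h=bx; cr=p[y-12:y+h+12,x-12:x+w+12]; cr=cv2.resize(cr,None,fx=4.5 if n=="top" else 5.0,fy=4.5 if n=="top" else 5.0,interpolation=cv2.INTER_CUBIC)
    cv2.imwrite(f"pics/{n}_crop.png",cr[...,::-1]); print(cr.shape)
E
```

```text
top
 table z -0.0007328645934836509 0.0025746854447269867
 mat [ 525.6 -331.5  245.7  126.4    7.1]
 head top z 0.07223036190877996 [ 584.9 -313.9   59.    57.4    1.7]
 handle [ 4.841e+02 -3.153e+02  1.460e+02  1.760e+01 -2.000e-01] 0.048461406844114485
 riser [535.6 173.1  99.2  80.2  81.6]
 plate [527.9  68.9 379.  117.1  83.1]
 dowel px 25 0.10051408984994192
 bbox (199, 207, 134, 46)
(315, 711, 3)
scene
 table z -5.623178974134557e-05 0.0026013614477124144
 mat [ 524.2 -331.1  240.2  121.6    7.3]
 head top z 0.07209217394636291 [ 585.1 -315.5   60.4   52.7    2. ]
 handle [ 476.6 -318.5  132.8   11.1    1.5] 0.049186158511320355
 riser [535.2 170.9  95.8  76.1  81.4]
 plate [508.2  84.6 411.9 174.4  84.9]
 dowel px 16 0.10230443913894927
 bbox (183, 159, 100, 87)
(555, 620, 3)
```

View pics/top_crop.png

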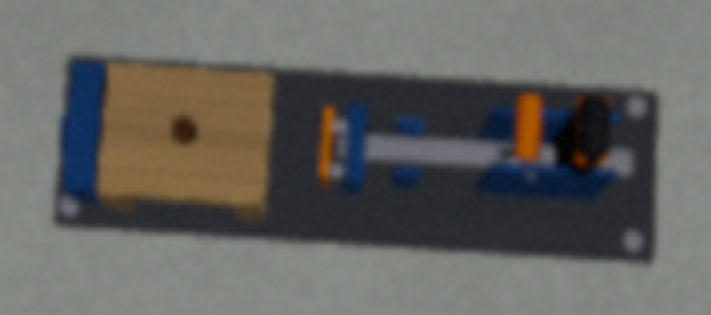

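Run:
```python
from h import *
z=np.load("top0.npz");p,d,K,T=z['p'],z['d'],z['K'],z['T']
W=cloud(d,K,T);Z,X,Y=W[...,2],W[...,0],W[...,1]
g=p.max(2).astype(int)
# plate lower edge: for columns, from below, first pixel dark
pts=[]
for u in range(206,327):
    col=g[225:275,u].astype(float); e=np.diff(cv2.GaussianBlur(col[:,None],(1,3),0)[:,0]); i=np.argmax(e[10:])+10
    a,b,c=e[i-1],e[i],e[min(i+1,len(e)-1)]; s=.5*(a-c)/(a-2*b+c) if a-2*b+c else 0
    pts.append([u,225+i+.5+s])
pts=np.array(pts); P=plane(pts,K,T,.012)
for _ in range(5):
    f=np.polyfit(P[:,1],P[:,0],1); r=P[:,0]-np.polyval(f,P[:,1]); k=abs(r)<2*max(r.std(),.0005); P=P[k]
print('near edge yaw',90-np.degrees(np.arctan(f[0])),len(P),r.std())
# ends: rows 235-248, left and right
for lo,hi,sg in((190,212,-1),(322,345,1)):
    q=[]
    for v in range(232,246):
        e=sg*np.diff(cv2.GaussianBlur(g[v:v+1,lo:hi].astype(float),(3,1),0)[0]); i=np.clip(np.argmax(e),1,len(e)-2); a,b,c=e[i-1:i+2]
        q.append([lo+i+.5+.5*(a-c)/(a-2*b+c),v])
    Q=plane(q,K,T,.012); m=np.median(Q,0); print(sg,m)
    ax=np.array([f[0],1])/np.hypot(1,f[0]); nrm=np.array([1,-f[0]])/np.hypot(1,f[0])  # +x-ish normal
    print(' proj', np.median(Q[:,:2]@ax)) 
near=(P[:,:2]@nrm).mean(); print('axis',ax,'n',nrm,'near edge',near,'center line',near+.055)
# handle top / trigger by height for the top & scene cams
for n in("top","scene"):
    z=np.load(n+"0.npz");p,d,K,T=z['p'],z['d'],z['K'],z['T'];W=cloud(d,K,T);Z,X,Y=W[...,2],W[...,0],W[...,1]
    hsv=cv2.cvtColor(p,cv2.COLOR_RGB2HSV)
    m=(abs(X-.52)<.1)&(abs(Y+.05)<.1)&(Z>.15); Q=W[m][:,:2]; print(n,'handle>150',m.sum(),'along',np.percentile(Q@ax,[5,50,95]),'across',np.percentile(Q@nrm,[5,50,95]),np.nanmax(Z[m]))
    o=(hsv[...,0]<15)&(hsv[...,1]>180)&(hsv[...,2]>120)&(abs(X-.52)<.1)&(abs(Y+.03)<.1)&(Z>.12); Q=W[o]; print(' bar',o.sum(),np.percentile(Q[:,:2]@ax,[5,50,95]),np.percentile(Q[:,:2]@nrm,[5,50,95]),np.nanmedian(Q[:,2]))
    r=(abs(X-.54)<.1)&(abs(Y-.17)<.08)&(Z>.08)&(Z<.096); Q=W[r]; print(' riser',np.percentile(Q[:,:2]@ax,[3,97]),np.percentile(Q[:,:2]@nrm,[3,97]))
    dw=(abs(X-.54)<.02)&(abs(Y-.172)<.03)&(p.max(2)<100)
    c=np.argwhere(dw)[:,::-1]; print(' dowel px',len(c),np.median(c,0),plane(np.median(c,0),K,T,.1))
    m=(abs(X-.58)<.1)&(abs(Y+.32)<.1)&(Z>.062); print(' head cloud med',np.nanmean(W[m],0), np.percentile(W[m][:,0],[3,97]),np.percentile(W[m][:,1],[3,97]))
```

```text
near edge yaw 82.3476428912796 121 0.0003109661440133682
-1 [0.51397404 0.26098447 0.012     ]
 proj 0.3279124950164904
1 [ 0.4869062  -0.11728504  0.012     ]
 proj -0.05148649528435893
axis [0.13316211 0.99109427] n [ 0.99109427 -0.13316211] near edge 0.4567399050479665 center line 0.5117399050479665
top handle>150 196 along [0.00344359 0.01687368 0.05098875] across [0.49510569 0.51149905 0.52918821] 0.17353525076146648
 bar 30 [0.03973679 0.04829577 0.05071114] [0.4970022  0.51524334 0.52826123] 0.15998922591513232
 riser [0.19631141 0.29017089] [0.47089272 0.54641684]
 dowel px 31 [227. 224.] [[0.53459341 0.17443199 0.1       ]]
 head cloud med [ 0.59712222 -0.30691576  0.07202984] [0.55844861 0.67833939] [-0.33987941 -0.25166342]
scene handle>150 127 along [0.0003988  0.0134097  0.04865409] across [0.49595222 0.51489306 0.53004448] 0.1748375200298864
 bar 15 [0.04054254 0.04210452 0.04488299] [0.50148517 0.51276234 0.52328431] 0.16108885699675812
 riser [0.19421024 0.2890769 ] [0.46990679 0.54709043]
 dowel px 70 [257.  183.5] [[0.57305762 0.13948312 0.1       ]]
 head cloud med [ 0.59695428 -0.30901809  0.07221844] [0.5577983  0.67830923] [-0.34005623 -0.25580245]
```

>>> servo_tool(
  rows=[
    {"az":-0.83,"jaw":1},
    {"az":-0.83,"jaw":1},
    {"az":-0.83,"jaw":1},
    {"az":-0.82,"jaw":1},
    {"dx":-0.6,"dy":-0.9,"jaw":1},
    {"dx":-0.6,"dy":-0.9,"jaw":1},
    {"dx":-0.6,"dy":-0.9,"jaw":1},
    {"dx":-0.6,"dy":-0.9,"jaw":1},
    {"dx":-0.6,"dy":-0.9,"jaw":1},
    {"dx":-0.6,"dy":-0.9,"jaw":1},
    {"dx":-0.6,"dy":-0.9,"jaw":1},
    {"dx":-0.6,"dy":-0.9,"jaw":1},
  ],
  grip_force=120,
)

```text
validation failed for argument at $.ro...
```

>>> servo_tool(
  rows=[
    {"dx":0.0,"dy":0.0,"dz":0.0,"ax":0.0,"ay":0.0,"az":-0.83,"jaw":1.0},
    {"dx":0.0,"dy":0.0,"dz":0.0,"ax":0.0,"ay":0.0,"az":-0.83,"jaw":1.0},
    {"dx":0.0,"dy":0.0,"dz":0.0,"ax":0.0,"ay":0.0,"az":-0.83,"jaw":1.0},
    {"dx":0.0,"dy":0.0,"dz":0.0,"ax":0.0,"ay":0.0,"az":-0.82,"jaw":1.0},
    {"dx":-0.6,"dy":-0.9,"dz":0.0,"ax":0.0,"ay":0.0,"az":0.0,"jaw":1.0},
    {"dx":-0.6,"dy":-0.9,"dz":0.0,"ax":0.0,"ay":0.0,"az":0.0,"jaw":1.0},
    {"dx":-0.6,"dy":-0.9,"dz":0.0,"ax":0.0,"ay":0.0,"az":0.0,"jaw":1.0},
    {"dx":-0.6,"dy":-0.9,"dz":0.0,"ax":0.0,"ay":0.0,"az":0.0,"jaw":1.0},
  ],
  grip_force=120,
)

```text
clock: 0.77
ee_pos: [0.2874, 0.5052, 0.2448]
orientation: [[-1.0, -0.012, -0.0], [-0.012, 1.0, -0.001], [0.0, -0.001, -1.0]]
wrist_force: [0.3, 0.6, 0.4]
grip_width: 1.001
gripper_force: 0.0
```

>>> servo_tool(
  rows=[
    {"dx":-0.65,"dy":-1.0,"dz":0.0,"ax":0.0,"ay":0.0,"az":0.0,"jaw":1.0},
    {"dx":-0.65,"dy":-1.0,"dz":0.0,"ax":0.0,"ay":0.0,"az":0.0,"jaw":1.0},
    {"dx":-0.65,"dy":-1.0,"dz":0.0,"ax":0.0,"ay":0.0,"az":0.0,"jaw":1.0},
    {"dx":-0.65,"dy":-1.0,"dz":0.0,"ax":0.0,"ay":0.0,"az":0.0,"jaw":1.0},
    {"dx":-0.65,"dy":-1.0,"dz":0.0,"ax":0.0,"ay":0.0,"az":0.0,"jaw":1.0},
    {"dx":-0.65,"dy":-1.0,"dz":0.0,"ax":0.0,"ay":0.0,"az":0.0,"jaw":1.0},
    {"dx":-0.65,"dy":-1.0,"dz":0.0,"ax":0.0,"ay":0.0,"az":0.0,"jaw":1.0},
    {"dx":-0.65,"dy":-1.0,"dz":0.0,"ax":0.0,"ay":0.0,"az":0.0,"jaw":1.0},
    {"dx":-0.65,"dy":-1.0,"dz":0.0,"ax":0.0,"ay":0.0,"az":0.0,"jaw":1.0},
    {"dx":-0.65,"dy":-1.0,"dz":0.0,"ax":0.0,"ay":0.0,"az":0.0,"jaw":1.0},
    {"dx":-0.65,"dy":-1.0,"dz":0.0,"ax":0.0,"ay":0.0,"az":0.0,"jaw":1.0},
    {"dx":-0.65,"dy":-1.0,"dz":0.0,"ax":0.0,"ay":0.0,"az":0.0,"jaw":1.0},
  ],
)

```text
clock: 1.77
ee_pos: [0.5256, 0.1478, 0.2452]
orientation: [[-1.0, -0.012, -0.0], [-0.012, 1.0, -0.0], [0.0, -0.0, -1.0]]
wrist_force: [1.4, 0.2, -0.1]
grip_width: 0.999
gripper_force: 0.0
```

>>> servo_tool(
  rows=[
    {"dx":0.0,"dy":-1.0,"dz":0.0,"ax":0.0,"ay":0.0,"az":0.0,"jaw":1.0},
    {"dx":0.0,"dy":-1.0,"dz":0.0,"ax":0.0,"ay":0.0,"az":0.0,"jaw":1.0},
    {"dx":0.0,"dy":-1.0,"dz":0.0,"ax":0.0,"ay":0.0,"az":0.0,"jaw":1.0},
    {"dx":0.0,"dy":-1.0,"dz":0.0,"ax":0.0,"ay":0.0,"az":0.0,"jaw":1.0},
    {"dx":0.0,"dy":-1.0,"dz":0.0,"ax":0.0,"ay":0.0,"az":0.0,"jaw":1.0},
    {"dx":0.0,"dy":-1.0,"dz":0.0,"ax":0.0,"ay":0.0,"az":0.0,"jaw":1.0},
    {"dx":0.0,"dy":-1.0,"dz":0.0,"ax":0.0,"ay":0.0,"az":0.0,"jaw":1.0},
    {"dx":0.0,"dy":-1.0,"dz":0.0,"ax":0.0,"ay":0.0,"az":0.0,"jaw":1.0},
    {"dx":0.0,"dy":-1.0,"dz":0.0,"ax":0.0,"ay":0.0,"az":0.0,"jaw":1.0},
    {"dx":0.0,"dy":-1.0,"dz":0.0,"ax":0.0,"ay":0.0,"az":0.0,"jaw":1.0},
    {"dx":0.0,"dy":-1.0,"dz":0.0,"ax":0.0,"ay":0.0,"az":0.0,"jaw":1.0},
    {"dx":0.0,"dy":-1.0,"dz":0.0,"ax":0.0,"ay":0.0,"az":0.0,"jaw":1.0},
  ],
)

```text
clock: 2.77
ee_pos: [0.529, -0.2118, 0.2452]
orientation: [[-1.0, -0.012, -0.0], [-0.012, 1.0, 0.0], [0.0, 0.0, -1.0]]
wrist_force: [0.8, 1.2, 0.6]
grip_width: 1.0
gripper_force: 0.0
```

>>> servo_tool(
  rows=[
    {"dx":0.0,"dy":-0.86,"dz":0.0,"ax":0.0,"ay":0.0,"az":0.0,"jaw":1.0},
    {"dx":0.0,"dy":-0.86,"dz":0.0,"ax":0.0,"ay":0.0,"az":0.0,"jaw":1.0},
    {"dx":0.0,"dy":-0.86,"dz":0.0,"ax":0.0,"ay":0.0,"az":0.0,"jaw":1.0},
    {"dx":0.0,"dy":-0.86,"dz":0.0,"ax":0.0,"ay":0.0,"az":0.0,"jaw":1.0},
    {"dx":0.0,"dy":0.0,"dz":0.9,"ax":0.0,"ay":0.0,"az":0.0,"jaw":1.0},
    {"dx":0.0,"dy":0.0,"dz":0.9,"ax":0.0,"ay":0.0,"az":0.0,"jaw":1.0},
    {"dx":0.0,"dy":0.0,"dz":0.9,"ax":0.0,"ay":0.0,"az":0.0,"jaw":1.0},
    {"dx":0.0,"dy":0.0,"dz":0.9,"ax":0.0,"ay":0.0,"az":0.0,"jaw":1.0},
    {"dx":0.0,"dy":0.0,"dz":0.9,"ax":0.0,"ay":0.0,"az":0.0,"jaw":1.0},
    {"dx":0.0,"dy":0.0,"dz":0.4,"ax":0.0,"ay":0.0,"az":0.0,"jaw":1.0},
    {"dx":0.0,"dy":0.0,"dz":0.0,"ax":0.0,"ay":0.0,"az":0.0,"jaw":1.0},
    {"dx":0.0,"dy":0.0,"dz":0.0,"ax":0.0,"ay":0.0,"az":0.0,"jaw":1.0},
  ],
)

```text
clock: 3.77
ee_pos: [0.5304, -0.3138, 0.0986]
orientation: [[-1.0, -0.012, -0.001], [-0.012, 1.0, -0.0], [0.001, -0.0, -1.0]]
wrist_force: [0.4, -0.4, 1.3]
grip_width: 1.002
gripper_force: 0.0
```

Run:
```python
from h import *
s=ctrl.get_state(); print(s['ee_pos'],s['q'].round(1))
p,d,K,T=cam("scene"); c=p[225:335,85:205]; cv2.imwrite("pics/s1.png",cv2.resize(c,None,fx=5,fy=5,interpolation=cv2.INTER_CUBIC)[...,::-1])
```

```text
[ 0.53044865 -0.31379017  0.09859152] [ -3.5  25.5  38.1  99.8 -17.7  60.9 131.3]
```

View pics/s1.png

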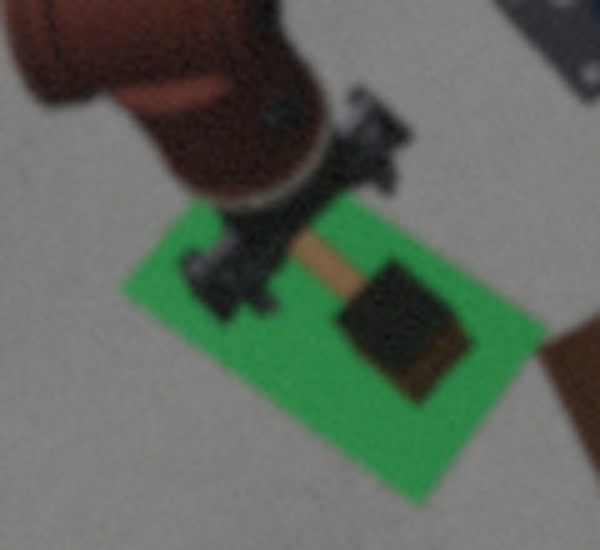

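The crop shows the open fingers straddling the handle at about (310,250), just behind the head at (405,330). I'll lower and grip.

>>> servo_tool(
  rows=[
    {"dx":0.0,"dy":-0.04,"dz":0.6,"ax":0.0,"ay":0.0,"az":0.0,"jaw":1.0},
    {"dx":0.0,"dy":0.0,"dz":0.6,"ax":0.0,"ay":0.0,"az":0.0,"jaw":1.0},
    {"dx":0.0,"dy":0.0,"dz":0.6,"ax":0.0,"ay":0.0,"az":0.0,"jaw":1.0},
    {"dx":0.0,"dy":0.0,"dz":0.38,"ax":0.0,"ay":0.0,"az":0.0,"jaw":1.0},
    {"dx":0.0,"dy":0.0,"dz":0.0,"ax":0.0,"ay":0.0,"az":0.0,"jaw":0.4},
    {"dx":0.0,"dy":0.0,"dz":0.0,"ax":0.0,"ay":0.0,"az":0.0,"jaw":0.25},
    {"dx":0.0,"dy":0.0,"dz":0.0,"ax":0.0,"ay":0.0,"az":0.0,"jaw":0.1},
    {"dx":0.0,"dy":0.0,"dz":0.0,"ax":0.0,"ay":0.0,"az":0.0,"jaw":0.0},
    {"dx":0.0,"dy":0.0,"dz":0.0,"ax":0.0,"ay":0.0,"az":0.0,"jaw":0.0},
    {"dx":0.0,"dy":0.0,"dz":0.0,"ax":0.0,"ay":0.0,"az":0.0,"jaw":0.0},
    {"dx":0.0,"dy":0.0,"dz":0.0,"ax":0.0,"ay":0.0,"az":0.0,"jaw":0.0},
    {"dx":0.0,"dy":0.0,"dz":0.0,"ax":0.0,"ay":0.0,"az":0.0,"jaw":0.0},
  ],
  grip_force=100,
)

```text
clock: 4.82
ee_pos: [0.5311, -0.3154, 0.0341]
orientation: [[-1.0, -0.012, 0.002], [-0.012, 1.0, -0.001], [-0.002, -0.001, -1.0]]
wrist_force: [-1.6, 0.5, 5.8]
grip_width: 0.195
gripper_force: 97.2
```

>>> servo_tool(
  rows=[
    {"dx":0.0,"dy":0.0,"dz":-0.3,"ax":0.0,"ay":0.0,"az":0.0,"jaw":0.0},
    {"dx":0.0,"dy":0.0,"dz":-0.5,"ax":0.0,"ay":0.0,"az":0.0,"jaw":0.0},
    {"dx":0.0,"dy":0.0,"dz":-0.8,"ax":0.0,"ay":0.0,"az":0.0,"jaw":0.0},
    {"dx":0.0,"dy":0.0,"dz":-0.8,"ax":0.0,"ay":0.0,"az":0.0,"jaw":0.0},
    {"dx":0.0,"dy":0.0,"dz":-0.8,"ax":0.0,"ay":0.0,"az":0.0,"jaw":0.0},
    {"dx":0.0,"dy":0.0,"dz":-0.8,"ax":0.0,"ay":0.0,"az":0.0,"jaw":0.0},
    {"dx":0.0,"dy":0.0,"dz":-0.8,"ax":0.0,"ay":0.0,"az":0.0,"jaw":0.0},
    {"dx":0.0,"dy":0.0,"dz":-0.8,"ax":0.0,"ay":0.0,"az":0.0,"jaw":0.0},
    {"dx":0.0,"dy":0.0,"dz":-0.8,"ax":0.0,"ay":0.0,"az":0.0,"jaw":0.0},
    {"dx":0.0,"dy":0.0,"dz":-0.5,"ax":0.0,"ay":0.0,"az":0.0,"jaw":0.0},
    {"dx":0.0,"dy":0.0,"dz":-0.3,"ax":0.0,"ay":0.0,"az":0.0,"jaw":0.0},
    {"dx":0.0,"dy":0.0,"dz":0.0,"ax":0.0,"ay":0.0,"az":0.0,"jaw":0.0},
  ],
)

```text
clock: 5.82
ee_pos: [0.5309, -0.3152, 0.2509]
orientation: [[-1.0, -0.012, 0.002], [-0.012, 1.0, -0.001], [-0.002, -0.001, -1.0]]
wrist_force: [-0.2, 0.2, -3.7]
grip_width: 0.194
gripper_force: 97.6
```

Run:
```python
from h import *
s=ctrl.get_state(); print(s['ee_pos'],s['q'].round(1),s['wrist_force'],s['ft_torque'])
for n in("scene","top"):
    p,d,K,T=cam(n); W=cloud(d,K,T); e=s['ee_pos']
    m=(abs(W[...,0]-e[0]-.055)<.026)&(abs(W[...,1]-e[1])<.026)&(W[...,2]>e[2]+.005)&(W[...,2]<e[2]+.06)
    Q=W[m]; A=np.c_[Q[:,0]-e[0]-.055,Q[:,1]-e[1],np.ones(len(Q))]; k=np.ones(len(Q),bool)
    for _ in range(6):
        f=np.linalg.lstsq(A[k],Q[k,2],rcond=None)[0]; r=abs(Q[:,2]-A@f); k=r<max(.003,2*np.median(r))
    print(n,m.sum(),k.sum(),'slopes deg',np.degrees(f[:2]),'top z',f[2],'rel tcp',f[2]-e[2])
```

```text
[ 0.53085005 -0.31524591  0.25090398] [ -6.4  17.7  41.5  90.1 -12.   76.6 127.2] [-0.23811318  0.17554241 -3.72802135] [-0.02459499  0.20482757 -0.02687784]
scene 494 374 slopes deg [-0.02492964 -0.21145209] top z 0.28894425185876954 rel tcp 0.03804026790784443
top 388 319 slopes deg [-0.53911517 -0.44269273] top z 0.28739307974512046 rel tcp 0.03648909579419535
```

>>> servo_tool(
  rows=[
    {"dx":0.12,"dy":0.5,"dz":0.0,"ax":0.0,"ay":0.0,"az":0.0,"jaw":0.0},
    {"dx":0.12,"dy":1.0,"dz":0.0,"ax":0.0,"ay":0.0,"az":0.0,"jaw":0.0},
    {"dx":0.12,"dy":1.0,"dz":0.0,"ax":0.0,"ay":0.0,"az":0.0,"jaw":0.0},
    {"dx":0.12,"dy":1.0,"dz":0.0,"ax":0.0,"ay":0.0,"az":0.0,"jaw":0.0},
    {"dx":0.12,"dy":1.0,"dz":0.0,"ax":0.0,"ay":0.0,"az":0.0,"jaw":0.0},
    {"dx":0.12,"dy":1.0,"dz":0.0,"ax":0.0,"ay":0.0,"az":0.0,"jaw":0.0},
    {"dx":0.12,"dy":1.0,"dz":0.0,"ax":0.0,"ay":0.0,"az":0.0,"jaw":0.0},
    {"dx":0.12,"dy":1.0,"dz":0.0,"ax":0.0,"ay":0.0,"az":0.0,"jaw":0.0},
    {"dx":0.12,"dy":1.0,"dz":0.0,"ax":0.0,"ay":0.0,"az":0.0,"jaw":0.0},
    {"dx":0.12,"dy":1.0,"dz":0.0,"ax":0.0,"ay":0.0,"az":0.0,"jaw":0.0},
    {"dx":0.12,"dy":1.0,"dz":0.0,"ax":0.0,"ay":0.0,"az":0.0,"jaw":0.0},
    {"dx":0.12,"dy":1.0,"dz":0.0,"ax":0.0,"ay":0.0,"az":0.0,"jaw":0.0},
  ],
)

```text
clock: 6.92
ee_pos: [0.4819, 0.031, 0.2474]
orientation: [[-1.0, -0.012, -0.002], [-0.012, 1.0, -0.001], [0.002, -0.001, -1.0]]
wrist_force: [1.0, 0.2, -3.4]
grip_width: 0.189
gripper_force: 98.0
```

>>> servo_tool(
  rows=[
    {"dx":0.0,"dy":1.0,"dz":0.0,"ax":0.0,"ay":0.0,"az":0.0,"jaw":0.0},
    {"dx":0.0,"dy":1.0,"dz":0.0,"ax":0.0,"ay":0.0,"az":0.0,"jaw":0.0},
    {"dx":0.0,"dy":1.0,"dz":0.0,"ax":0.0,"ay":0.0,"az":0.0,"jaw":0.0},
    {"dx":0.0,"dy":1.0,"dz":0.0,"ax":0.0,"ay":0.0,"az":0.0,"jaw":0.0},
    {"dx":0.0,"dy":0.75,"dz":0.5,"ax":0.0,"ay":0.0,"az":0.0,"jaw":0.0},
    {"dx":0.0,"dy":0.0,"dz":0.8,"ax":0.0,"ay":0.0,"az":0.0,"jaw":0.0},
    {"dx":0.0,"dy":0.0,"dz":0.8,"ax":0.0,"ay":0.0,"az":0.0,"jaw":0.0},
    {"dx":0.0,"dy":0.0,"dz":0.5,"ax":0.0,"ay":0.0,"az":0.0,"jaw":0.0},
    {"dx":0.0,"dy":0.0,"dz":0.0,"ax":0.0,"ay":0.0,"az":0.0,"jaw":0.0},
    {"dx":0.0,"dy":0.0,"dz":0.0,"ax":0.0,"ay":0.0,"az":0.0,"jaw":0.0},
  ],
)

```text
clock: 7.75
ee_pos: [0.4805, 0.1716, 0.1695]
orientation: [[-1.0, -0.012, -0.003], [-0.012, 1.0, -0.002], [0.003, -0.002, -1.0]]
wrist_force: [0.0, 0.6, -3.4]
grip_width: 0.193
gripper_force: 97.9
```

>>> servo_tool(
  rows=[
    {"dx":0.0,"dy":0.0,"dz":0.4,"ax":0.0,"ay":0.0,"az":0.0,"jaw":0.0},
    {"dx":0.0,"dy":0.0,"dz":0.5,"ax":0.0,"ay":0.0,"az":0.0,"jaw":0.0},
    {"dx":0.0,"dy":0.0,"dz":0.4,"ax":0.0,"ay":0.0,"az":0.0,"jaw":0.0},
    {"dx":0.0,"dy":0.0,"dz":0.23,"ax":0.0,"ay":0.0,"az":0.0,"jaw":0.0},
    {"dx":0.0,"dy":0.0,"dz":0.0,"ax":0.0,"ay":0.0,"az":0.0,"jaw":0.0},
    {"dx":0.0,"dy":0.0,"dz":0.0,"ax":0.0,"ay":0.0,"az":0.0,"jaw":0.0},
  ],
)

```text
clock: 8.25
ee_pos: [0.4819, 0.1722, 0.1257]
orientation: [[-1.0, -0.012, 0.0], [-0.012, 1.0, 0.0], [-0.0, 0.0, -1.0]]
wrist_force: [0.3, -0.1, -3.4]
grip_width: 0.193
gripper_force: 98.3
```

>>> servo_tool(
  rows=[
    {"dx":0.0,"dy":0.0,"dz":0.1,"ax":0.0,"ay":0.0,"az":0.0,"jaw":0.0},
    {"dx":0.0,"dy":0.0,"dz":0.08,"ax":0.0,"ay":0.0,"az":0.0,"jaw":0.0},
    {"dx":0.0,"dy":0.0,"dz":0.0,"ax":0.0,"ay":0.0,"az":0.0,"jaw":0.0},
    {"dx":0.0,"dy":0.0,"dz":0.0,"ax":0.0,"ay":0.0,"az":0.0,"jaw":0.0},
  ],
)

```text
clock: 8.58
ee_pos: [0.4821, 0.1723, 0.1201]
orientation: [[-1.0, -0.012, 0.001], [-0.012, 1.0, 0.001], [-0.001, 0.001, -1.0]]
wrist_force: [0.0, -0.5, 1.6]
grip_width: 0.196
gripper_force: 99.0
```

```bash
cat > lev.py <<'E'
from h import *
s=ctrl.get_state(); print(s['ee_pos'],s['q'].round(1),s['wrist_force'].round(1),s['ft_torque'].round(2))
for n in("scene","top"):
    p,d,K,T=cam(n); W=cloud(d,K,T); e=s['ee_pos']
    m=(abs(W[...,0]-e[0]-.055)<.026)&(abs(W[...,1]-e[1])<.026)&(W[...,2]>e[2]+.005)&(W[...,2]<e[2]+.06)
    Q=W[m]; A=np.c_[Q[:,0]-e[0]-.055,Q[:,1]-e[1],np.ones(len(Q))]; k=np.ones(len(Q),bool)
    for _ in range(6):
        f=np.linalg.lstsq(A[k],Q[k,2],rcond=None)[0]; r=abs(Q[:,2]-A@f); k=r<max(.003,2*np.median(r))
    print(n,m.sum(),k.sum(),'slopes deg',np.degrees(f[:2]),'top z',f[2],'rel tcp',f[2]-e[2])
E
python3 lev.py
```

```text
[0.48207791 0.17229205 0.12012819] [-41.2   9.2  18.1 112.4  -3.3  58.8  69.1] [ 0.  -0.5  1.6] [-0.02 -0.03  0.  ]
scene 272 190 slopes deg [0.07712856 0.86723194] top z 0.1592577845312159 rel tcp 0.039129595260031846
top 0 0 slopes deg [0. 0.] top z 0.0 rel tcp -0.12012818927118404
  return _methods._mean(a, axis=axis, dtype=dtype,
  ret = ret.dtype.type(ret / rcount)
```

>>> servo_tool(
  rows=[
    {"dx":0.0,"dy":0.0,"dz":0.07,"ax":0.0,"ay":0.0,"az":0.0,"jaw":0.0},
    {"dx":0.0,"dy":0.0,"dz":0.07,"ax":0.0,"ay":0.0,"az":0.0,"jaw":0.0},
    {"dx":0.0,"dy":0.0,"dz":0.0,"ax":0.0,"ay":0.0,"az":0.0,"jaw":0.0},
  ],
)

```text
clock: 8.93
ee_pos: [0.482, 0.1724, 0.1187]
orientation: [[-1.0, -0.012, 0.001], [-0.012, 1.0, 0.002], [-0.001, 0.002, -1.0]]
wrist_force: [-17.1, -5.5, 38.5]
grip_width: 0.194
gripper_force: 104.6
```

>>> servo_tool(
  rows=[
    {"dx":0.0,"dy":0.0,"dz":-0.2,"ax":0.0,"ay":0.0,"az":0.0,"jaw":0.0},
    {"dx":0.0,"dy":0.0,"dz":-0.4,"ax":0.0,"ay":0.0,"az":0.0,"jaw":0.0},
    {"dx":0.0,"dy":0.0,"dz":-0.8,"ax":0.0,"ay":0.0,"az":0.0,"jaw":0.0},
    {"dx":0.0,"dy":0.0,"dz":-0.9,"ax":0.0,"ay":0.0,"az":0.0,"jaw":0.0},
    {"dx":0.0,"dy":0.0,"dz":-0.9,"ax":0.0,"ay":0.0,"az":0.0,"jaw":0.0},
    {"dx":0.0,"dy":0.0,"dz":-0.9,"ax":0.0,"ay":0.0,"az":0.0,"jaw":0.0},
    {"dx":0.0,"dy":-0.5,"dz":-0.4,"ax":0.0,"ay":0.0,"az":0.0,"jaw":0.0},
    {"dx":0.0,"dy":-1.0,"dz":0.0,"ax":0.0,"ay":0.0,"az":0.0,"jaw":0.0},
    {"dx":0.0,"dy":-1.0,"dz":0.0,"ax":0.0,"ay":0.0,"az":0.0,"jaw":0.0},
    {"dx":0.0,"dy":-1.0,"dz":0.0,"ax":0.0,"ay":0.0,"az":0.0,"jaw":0.0},
    {"dx":0.0,"dy":-1.0,"dz":0.0,"ax":0.0,"ay":0.0,"az":0.0,"jaw":0.0},
    {"dx":0.0,"dy":-1.0,"dz":0.0,"ax":0.0,"ay":0.0,"az":0.0,"jaw":0.0},
  ],
)

```text
clock: 9.93
ee_pos: [0.4827, 0.0052, 0.2496]
orientation: [[-1.0, -0.012, -0.001], [-0.012, 1.0, -0.0], [0.001, -0.0, -1.0]]
wrist_force: [0.5, -0.2, -4.2]
grip_width: 0.196
gripper_force: 98.1
```

```bash
python3 lev.py 2>/dev/null
cat > rz.py <<'E'
from h import *
ax=np.array([.13316,.99109]);nr=np.array([.99109,-.13316])
for n in("scene","top"):
  for lab in("0","now"):
    if lab=="0": z=np.load(n+"0.npz");p,d,K,T=z['p'],z['d'],z['K'],z['T']
    else: p,d,K,T=cam(n)
    W=cloud(d,K,T); A=W[...,:2]@ax;B=W[...,:2]@nr;Z=W[...,2]
    tall=(A>.2)&(A<.285)&(abs(B-.508)<.03)&(Z>.07)
    nd=tall&(np.hypot(A-.243,B-.507)<.006); od=tall&(np.hypot(A-.243,B-.507)>.018)
    r=(A>.15)&(A<.32)&(abs(B-.51)<.06)&(Z>.08)&(Z<.12)&(p[...,0]>90)
    print(n,lab,'dowel z',np.median(Z[nd]),nd.sum(),'riser z',np.median(Z[od]),rect(big(r),K,T,.088) if r.sum()>50 else r.sum())
    if n=="top" and lab=="now": cv2.imwrite("pics/t2.png",cv2.resize(p[195:265,190:345],None,fx=5,fy=5,interpolation=cv2.INTER_CUBIC)[...,::-1])
E
python3 rz.py
```

```text
[0.48268169 0.00522432 0.24955757] [-33.2  -1.8  27.  107.2   0.9  74.5  84.2] [ 0.5 -0.2 -4.2] [-0.    0.15 -0.05]
scene 358 254 slopes deg [0.32728838 0.21933146] top z 0.2879615592969379 rel tcp 0.03840398913326243
top 13 11 slopes deg [ -28.76786148 -313.89654218] top z 0.3786128364718957 rel tcp 0.12905526630822023
scene 0 dowel z 0.10321439684611544 11 riser z 0.08814483598142986 [534.4 171.4 100.2  78.2  81.8]
scene now dowel z 0.08748284516105598 8 riser z 0.08804144623500809 [534.7 171.6 101.1  78.7  81.8]
top 0 dowel z 0.09969207346917419 18 riser z 0.08745624454504441 [536.4 173.   99.2  80.5  81.6]
top now dowel z 0.08673889912068122 14 riser z 0.087492670064103 [536.6 173.1  99.5  80.4  81.6]
```

>>> servo_tool(
  rows=[
    {"dx":-0.1,"dy":-0.7,"dz":0.0,"ax":0.0,"ay":0.0,"az":0.0,"jaw":0.0},
    {"dx":-0.1,"dy":-1.0,"dz":0.0,"ax":0.0,"ay":0.0,"az":0.0,"jaw":0.0},
    {"dx":-0.1,"dy":-1.0,"dz":0.0,"ax":0.0,"ay":0.0,"az":0.0,"jaw":0.0},
    {"dx":-0.1,"dy":-1.0,"dz":0.0,"ax":0.0,"ay":0.0,"az":0.0,"jaw":0.0},
    {"dx":-0.15,"dy":-1.0,"dz":0.0,"ax":0.0,"ay":0.0,"az":0.0,"jaw":0.0},
    {"dx":-0.15,"dy":-1.0,"dz":0.0,"ax":0.0,"ay":0.0,"az":0.0,"jaw":0.0},
    {"dx":-0.15,"dy":-1.0,"dz":0.0,"ax":0.0,"ay":0.0,"az":0.0,"jaw":0.0},
    {"dx":-0.15,"dy":-1.0,"dz":0.0,"ax":0.0,"ay":0.0,"az":0.0,"jaw":0.0},
    {"dx":-0.15,"dy":-1.0,"dz":0.0,"ax":0.0,"ay":0.0,"az":0.0,"jaw":0.0},
    {"dx":-0.15,"dy":-1.0,"dz":0.0,"ax":0.0,"ay":0.0,"az":0.0,"jaw":0.0},
    {"dx":-0.15,"dy":-0.7,"dz":0.4,"ax":0.0,"ay":0.0,"az":0.0,"jaw":0.0},
    {"dx":0.0,"dy":0.0,"dz":0.8,"ax":0.0,"ay":0.0,"az":0.0,"jaw":0.0},
  ],
)

```text
clock: 11.13
ee_pos: [0.5318, -0.3091, 0.2157]
orientation: [[-1.0, -0.009, 0.003], [-0.009, 1.0, -0.005], [-0.003, -0.005, -1.0]]
wrist_force: [0.2, 0.1, -3.7]
grip_width: 0.193
gripper_force: 98.5
```

>>> servo_tool(
  rows=[
    {"dx":0.0,"dy":0.0,"dz":0.8,"ax":0.0,"ay":0.0,"az":0.0,"jaw":0.0},
    {"dx":0.0,"dy":0.0,"dz":0.8,"ax":0.0,"ay":0.0,"az":0.0,"jaw":0.0},
    {"dx":0.0,"dy":0.0,"dz":0.8,"ax":0.0,"ay":0.0,"az":0.0,"jaw":0.0},
    {"dx":0.0,"dy":0.0,"dz":0.8,"ax":0.0,"ay":0.0,"az":0.0,"jaw":0.0},
    {"dx":0.0,"dy":0.0,"dz":0.8,"ax":0.0,"ay":0.0,"az":0.0,"jaw":0.0},
    {"dx":0.0,"dy":0.0,"dz":0.8,"ax":0.0,"ay":0.0,"az":0.0,"jaw":0.0},
    {"dx":0.0,"dy":0.0,"dz":0.5,"ax":0.0,"ay":0.0,"az":0.0,"jaw":0.0},
    {"dx":0.0,"dy":0.0,"dz":0.2,"ax":0.0,"ay":0.0,"az":0.0,"jaw":0.0},
    {"dx":0.0,"dy":0.0,"dz":0.0,"ax":0.0,"ay":0.0,"az":0.0,"jaw":0.0},
    {"dx":0.0,"dy":0.0,"dz":0.0,"ax":0.0,"ay":0.0,"az":0.0,"jaw":0.0},
  ],
)

```text
clock: 11.97
ee_pos: [0.5312, -0.3038, 0.0496]
orientation: [[-1.0, -0.013, -0.0], [-0.013, 1.0, 0.0], [0.0, 0.0, -1.0]]
wrist_force: [0.4, 0.1, -4.1]
grip_width: 0.195
gripper_force: 98.4
```

>>> servo_tool(
  rows=[
    {"dx":0.0,"dy":-0.2,"dz":0.1,"ax":0.0,"ay":0.0,"az":0.0,"jaw":0.0},
    {"dx":0.0,"dy":-0.18,"dz":0.1,"ax":0.0,"ay":0.0,"az":0.0,"jaw":0.0},
    {"dx":0.0,"dy":0.0,"dz":0.1,"ax":0.0,"ay":0.0,"az":0.0,"jaw":0.0},
    {"dx":0.0,"dy":0.0,"dz":0.1,"ax":0.0,"ay":0.0,"az":0.0,"jaw":0.0},
    {"dx":0.0,"dy":0.0,"dz":0.09,"ax":0.0,"ay":0.0,"az":0.0,"jaw":0.0},
    {"dx":0.0,"dy":0.0,"dz":0.0,"ax":0.0,"ay":0.0,"az":0.0,"jaw":0.0},
    {"dx":0.0,"dy":0.0,"dz":0.0,"ax":0.0,"ay":0.0,"az":0.0,"jaw":0.0},
  ],
)

```text
clock: 12.55
ee_pos: [0.5309, -0.3156, 0.0347]
orientation: [[-1.0, -0.012, -0.0], [-0.012, 1.0, 0.0], [0.0, 0.0, -1.0]]
wrist_force: [0.7, -0.2, -3.5]
grip_width: 0.192
gripper_force: 98.5
```

Down about 1 mm more, then release and lift.

>>> servo_tool(
  rows=[
    {"dx":0.0,"dy":0.0,"dz":0.03,"ax":0.0,"ay":0.0,"az":0.0,"jaw":0.0},
    {"dx":0.0,"dy":0.0,"dz":0.0,"ax":0.0,"ay":0.0,"az":0.0,"jaw":0.0},
    {"dx":0.0,"dy":0.0,"dz":0.0,"ax":0.0,"ay":0.0,"az":0.0,"jaw":0.0},
  ],
)

```text
clock: 12.8
ee_pos: [0.5309, -0.3156, 0.0342]
orientation: [[-1.0, -0.012, 0.0], [-0.012, 1.0, 0.0], [-0.0, 0.0, -1.0]]
wrist_force: [-2.9, 1.9, 2.7]
grip_width: 0.193
gripper_force: 99.3
```

>>> servo_tool(
  rows=[
    {"dx":0.0,"dy":0.0,"dz":0.0,"ax":0.0,"ay":0.0,"az":0.0,"jaw":0.3},
    {"dx":0.0,"dy":0.0,"dz":0.0,"ax":0.0,"ay":0.0,"az":0.0,"jaw":0.6},
    {"dx":0.0,"dy":0.0,"dz":0.0,"ax":0.0,"ay":0.0,"az":0.0,"jaw":1.0},
    {"dx":0.0,"dy":0.0,"dz":0.0,"ax":0.0,"ay":0.0,"az":0.0,"jaw":1.0},
    {"dx":0.0,"dy":0.0,"dz":0.0,"ax":0.0,"ay":0.0,"az":0.0,"jaw":1.0},
    {"dx":0.0,"dy":0.0,"dz":-0.5,"ax":0.0,"ay":0.0,"az":0.0,"jaw":1.0},
    {"dx":0.0,"dy":0.0,"dz":-0.8,"ax":0.0,"ay":0.0,"az":0.0,"jaw":1.0},
    {"dx":0.0,"dy":0.0,"dz":-1.0,"ax":0.0,"ay":0.0,"az":0.0,"jaw":1.0},
    {"dx":0.0,"dy":0.0,"dz":-1.0,"ax":0.0,"ay":0.0,"az":0.0,"jaw":1.0},
    {"dx":0.0,"dy":0.0,"dz":-1.0,"ax":0.0,"ay":0.0,"az":0.0,"jaw":1.0},
    {"dx":0.0,"dy":0.0,"dz":-1.0,"ax":0.0,"ay":0.0,"az":0.0,"jaw":1.0},
    {"dx":0.0,"dy":0.0,"dz":-1.0,"ax":0.0,"ay":0.0,"az":0.0,"jaw":1.0},
  ],
)

```text
clock: 13.8
ee_pos: [0.5307, -0.3158, 0.2244]
orientation: [[-1.0, -0.012, 0.0], [-0.012, 1.0, -0.0], [-0.0, -0.0, -1.0]]
wrist_force: [1.0, 0.3, -0.0]
grip_width: 0.997
gripper_force: 0.0
```

>>> servo_tool(
  rows=[
    {"dx":0.0,"dy":0.0,"dz":0.0,"ax":0.0,"ay":0.0,"az":0.7,"jaw":1.0},
    {"dx":0.0,"dy":0.0,"dz":0.0,"ax":0.0,"ay":0.0,"az":0.69,"jaw":1.0},
    {"dx":0.19,"dy":0.87,"dz":0.0,"ax":0.0,"ay":0.0,"az":0.0,"jaw":1.0},
    {"dx":0.19,"dy":0.87,"dz":0.0,"ax":0.0,"ay":0.0,"az":0.0,"jaw":1.0},
    {"dx":0.19,"dy":0.87,"dz":0.0,"ax":0.0,"ay":0.0,"az":0.0,"jaw":1.0},
    {"dx":0.19,"dy":0.87,"dz":0.0,"ax":0.0,"ay":0.0,"az":0.0,"jaw":1.0},
    {"dx":0.19,"dy":0.87,"dz":0.0,"ax":0.0,"ay":0.0,"az":0.0,"jaw":1.0},
    {"dx":0.19,"dy":0.87,"dz":0.0,"ax":0.0,"ay":0.0,"az":0.0,"jaw":1.0},
    {"dx":0.19,"dy":0.87,"dz":0.0,"ax":0.0,"ay":0.0,"az":0.0,"jaw":1.0},
    {"dx":0.19,"dy":0.87,"dz":0.0,"ax":0.0,"ay":0.0,"az":0.0,"jaw":1.0},
    {"dx":0.19,"dy":0.87,"dz":0.0,"ax":0.0,"ay":0.0,"az":0.0,"jaw":1.0},
    {"dx":0.19,"dy":0.87,"dz":0.0,"ax":0.0,"ay":0.0,"az":0.0,"jaw":1.0},
  ],
)

```text
clock: 14.8
ee_pos: [0.5089, -0.0483, 0.223]
orientation: [[-0.991, 0.134, 0.001], [0.134, 0.991, 0.0], [-0.0, 0.0, -1.0]]
wrist_force: [0.1, 0.3, -0.2]
grip_width: 1.001
gripper_force: 0.0
```

>>> servo_tool(
  rows=[
    {"dx":0.0,"dy":0.0,"dz":0.0,"ax":0.0,"ay":0.0,"az":0.0,"jaw":1.0},
    {"dx":0.0,"dy":0.0,"dz":0.0,"ax":0.0,"ay":0.0,"az":0.0,"jaw":1.0},
  ],
)

```text
clock: 14.97
ee_pos: [0.5092, -0.048, 0.2229]
orientation: [[-0.991, 0.13, 0.0], [0.13, 0.991, 0.0], [-0.0, 0.0, -1.0]]
wrist_force: [0.9, -0.1, -0.3]
grip_width: 1.004
gripper_force: 0.0
```

Run:
```python
from h import *
s=ctrl.get_state(); e=s['ee_pos']; R=s['orientation']; print(e,s['q'].round(1))
t=np.array([.5097,-.0491,.148]); print('tool delta units',(R.T@(t-e)/.03).round(3),'yaw y',np.degrees(np.arctan2(R[1,1],R[0,1])))
p,d,K,T=cam("scene")
cv2.imwrite("pics/s3.png",cv2.resize(p[150:340,100:300],None,fx=3.1,fy=3.1,interpolation=cv2.INTER_CUBIC)[...,::-1])
W=cloud(d,K,T); m=(abs(W[...,0]-.59)<.1)&(abs(W[...,1]+.315)<.05)&(W[...,2]>.06)&(W[...,2]<.09); print('head',rect(big(m),K,T,.073),np.median(W[m][:,2]))
```

```text
[ 0.50919632 -0.04799475  0.22289796] [-33.9   3.1  36.  106.3  -2.   71.2  85.2]
tool delta units [-0.021 -0.035  2.497] yaw y 82.51829376724766
head [ 585.1 -314.5   59.7   52.    -1.5] 0.07260214077492577
```

View pics/s3.png

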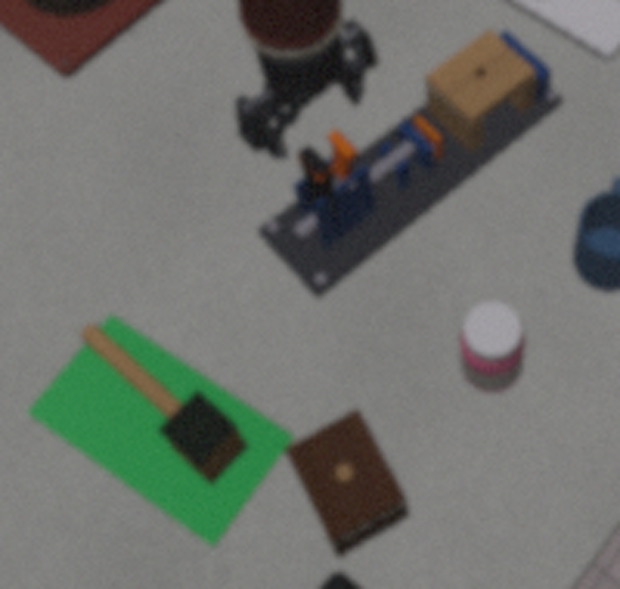

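The view shows the mallet standing on its mat at (200,440), the dowel flush at (480,72), and the open gripper above the handle and trigger at (330,160). I'll descend.

>>> servo_tool(
  rows=[
    {"dx":-0.02,"dy":-0.03,"dz":0.4,"ax":0.0,"ay":0.0,"az":0.03,"jaw":1.0},
    {"dx":0.0,"dy":0.0,"dz":0.4,"ax":0.0,"ay":0.0,"az":0.0,"jaw":1.0},
    {"dx":0.0,"dy":0.0,"dz":0.4,"ax":0.0,"ay":0.0,"az":0.0,"jaw":1.0},
    {"dx":0.0,"dy":0.0,"dz":0.4,"ax":0.0,"ay":0.0,"az":0.0,"jaw":1.0},
    {"dx":0.0,"dy":0.0,"dz":0.4,"ax":0.0,"ay":0.0,"az":0.0,"jaw":1.0},
    {"dx":0.0,"dy":0.0,"dz":0.3,"ax":0.0,"ay":0.0,"az":0.0,"jaw":1.0},
    {"dx":0.0,"dy":0.0,"dz":0.2,"ax":0.0,"ay":0.0,"az":0.0,"jaw":1.0},
    {"dx":0.0,"dy":0.0,"dz":0.0,"ax":0.0,"ay":0.0,"az":0.0,"jaw":1.0},
    {"dx":0.0,"dy":0.0,"dz":0.0,"ax":0.0,"ay":0.0,"az":0.0,"jaw":1.0},
  ],
  grip_force=20,
)

```text
clock: 15.77
ee_pos: [0.5095, -0.0509, 0.1476]
orientation: [[-0.991, 0.137, -0.001], [0.137, 0.991, -0.0], [0.001, -0.0, -1.0]]
wrist_force: [0.5, 0.1, -0.1]
grip_width: 0.999
gripper_force: 0.0
```

>>> servo_tool(
  rows=[
    {"dx":0.0,"dy":0.0,"dz":0.0,"ax":0.0,"ay":0.0,"az":0.0,"jaw":0.85},
    {"dx":0.0,"dy":0.0,"dz":0.0,"ax":0.0,"ay":0.0,"az":0.0,"jaw":0.75},
    {"dx":0.0,"dy":0.0,"dz":0.0,"ax":0.0,"ay":0.0,"az":0.0,"jaw":0.65},
    {"dx":0.0,"dy":0.0,"dz":0.0,"ax":0.0,"ay":0.0,"az":0.0,"jaw":0.6},
    {"dx":0.0,"dy":0.0,"dz":0.0,"ax":0.0,"ay":0.0,"az":0.0,"jaw":0.6},
    {"dx":0.0,"dy":0.0,"dz":0.0,"ax":0.0,"ay":0.0,"az":0.0,"jaw":0.6},
  ],
)

```text
clock: 16.27
ee_pos: [0.5105, -0.0493, 0.1487]
orientation: [[-0.991, 0.135, 0.002], [0.135, 0.991, 0.001], [-0.002, 0.002, -1.0]]
wrist_force: [1.2, 5.4, 4.3]
grip_width: 0.601
gripper_force: 2.6
```

>>> servo_tool(
  rows=[
    {"dx":0.0,"dy":0.0,"dz":0.0,"ax":0.0,"ay":0.0,"az":0.0,"jaw":0.5},
    {"dx":0.0,"dy":0.0,"dz":0.0,"ax":0.0,"ay":0.0,"az":0.0,"jaw":0.45},
    {"dx":0.0,"dy":0.0,"dz":0.0,"ax":0.0,"ay":0.0,"az":0.0,"jaw":0.43},
    {"dx":0.0,"dy":0.0,"dz":0.0,"ax":0.0,"ay":0.0,"az":0.0,"jaw":0.43},
    {"dx":0.0,"dy":0.0,"dz":0.0,"ax":0.0,"ay":0.0,"az":0.0,"jaw":0.43},
  ],
)

```text
clock: 16.68
ee_pos: [0.5105, -0.0499, 0.1488]
orientation: [[-0.991, 0.136, 0.002], [0.136, 0.991, 0.001], [-0.002, 0.001, -1.0]]
wrist_force: [0.0, 3.7, 7.0]
grip_width: 0.433
gripper_force: 6.8
```

```bash
cat > jaw.py <<'E'
from h import *
import sys
ax=np.array([.13316,.99109]);nr=np.array([.99109,-.13316])
s=ctrl.get_state(); print('t',s['clock'],'F along',s['wrist_force'][:2]@ax,'Fz',s['wrist_force'][2],'grip',s['gripper_force'],s['grip_width'],'tcp along',s['ee_pos'][:2]@ax)
for n in("scene","top"):
  for lab in (("0","now") if len(sys.argv)>1 else ("now",)):
    if lab=="0": z=np.load(n+"0.npz");p,d,K,T=z['p'],z['d'],z['K'],z['T']
    else: p,d,K,T=cam(n)
    W=cloud(d,K,T);A=W[...,:2]@ax;B=W[...,:2]@nr;Z=W[...,2]
    h=cv2.cvtColor(p,cv2.COLOR_RGB2HSV).astype(int)
    reg=(abs(B-.51)<.05)&(A>.08)&(A<.25)&(Z>.02)
    o=reg&(h[...,0]<14)&(h[...,1]>190)&(h[...,2]>110)
    bl=reg&(A>.13)&(h[...,0]>95)&(h[...,0]<130)&(h[...,1]>120)&(Z>.045)
    f=lambda m:(np.median(plane(np.argwhere(m)[:,::-1],K,T,.064)[:,:2]@ax).round(4),int(m.sum())) if m.any() else None
    r=(A>.15)&(A<.32)&(abs(B-.51)<.06)&(Z>.08)&(Z<.1)&(p[...,0]>90)
    rr=rect(big(r),K,T,.088); print(n,lab,'pad',f(o),'jaw',f(bl),'riser',(rr[:2]@ax).round(1),rr[2:])
E
python3 jaw.py 1
```

```text
t 16.6833 F along 3.7054305340642 Fz 7.032086296920728 grip 6.836151005700231 0.43258848008462036 tcp along 0.018540536119115297
scene 0 pad (np.float64(0.1569), 5) jaw (np.float64(0.1383), 29) riser 241.0 [100.2  78.2  81.8]
scene now pad (np.float64(0.1609), 6) jaw (np.float64(0.1413), 38) riser 241.1 [101.4  78.8  81.4]
top 0 pad (np.float64(0.1557), 2) jaw (np.float64(0.1402), 78) riser 242.9 [99.2 80.5 81.6]
top now pad (np.float64(0.165), 1) jaw (np.float64(0.1444), 69) riser 243.0 [99.6 80.6 81.5]
```

>>> servo_tool(
  rows=[
    {"dx":0.0,"dy":0.0,"dz":0.0,"ax":0.0,"ay":0.0,"az":0.0,"jaw":0.7},
    {"dx":0.0,"dy":0.0,"dz":0.0,"ax":0.0,"ay":0.0,"az":0.0,"jaw":0.95},
    {"dx":0.0,"dy":0.0,"dz":0.0,"ax":0.0,"ay":0.0,"az":0.0,"jaw":0.95},
    {"dx":0.0,"dy":0.0,"dz":0.0,"ax":0.0,"ay":0.0,"az":0.0,"jaw":0.95},
    {"dx":0.0,"dy":0.0,"dz":0.0,"ax":0.0,"ay":0.0,"az":0.0,"jaw":0.75},
    {"dx":0.0,"dy":0.0,"dz":0.0,"ax":0.0,"ay":0.0,"az":0.0,"jaw":0.6},
    {"dx":0.0,"dy":0.0,"dz":0.0,"ax":0.0,"ay":0.0,"az":0.0,"jaw":0.5},
    {"dx":0.0,"dy":0.0,"dz":0.0,"ax":0.0,"ay":0.0,"az":0.0,"jaw":0.42},
    {"dx":0.0,"dy":0.0,"dz":0.0,"ax":0.0,"ay":0.0,"az":0.0,"jaw":0.42},
    {"dx":0.0,"dy":0.0,"dz":0.0,"ax":0.0,"ay":0.0,"az":0.0,"jaw":0.42},
    {"dx":0.0,"dy":0.0,"dz":0.0,"ax":0.0,"ay":0.0,"az":0.0,"jaw":0.42},
  ],
)

```text
clock: 17.7
ee_pos: [0.5104, -0.0503, 0.1488]
orientation: [[-0.991, 0.136, 0.002], [0.136, 0.991, 0.001], [-0.001, 0.001, -1.0]]
wrist_force: [-0.4, 1.4, 8.5]
grip_width: 0.424
gripper_force: 10.6
```

```bash
sed -i 's/<14)&(h\[...,1\]>190)&(h\[...,2\]>110)/<13)\&(h[...,1]>150)\&(h[...,2]>80)\&(Z>.045)\&(Z<.08)\&(abs(B-.51)<.03)/' jaw.py; python3 jaw.py 1
python3 - <<'E'
from h import *
p=cam("top")[0]; cv2.imwrite("pics/t4.png",cv2.resize(p[200:260,195:340],None,fx=5.5,fy=5.5,interpolation=cv2.INTER_CUBIC)[...,::-1])
E
```

```text
t 17.7 F along 1.2989065153753998 Fz 8.535329204540743 grip 10.579657405614853 0.4241119450364805 tcp along 0.01811629700792672
scene 0 pad (np.float64(0.1567), 16) jaw (np.float64(0.1383), 29) riser 241.0 [100.2  78.2  81.8]
scene now pad (np.float64(0.1673), 15) jaw (np.float64(0.1494), 35) riser 241.4 [101.8  78.8  81.4]
top 0 pad (np.float64(0.1562), 4) jaw (np.float64(0.1402), 78) riser 242.9 [99.2 80.5 81.6]
top now pad (np.float64(0.1683), 4) jaw (np.float64(0.1527), 67) riser 243.0 [99.6 80.5 81.7]
```

View pics/t4.png

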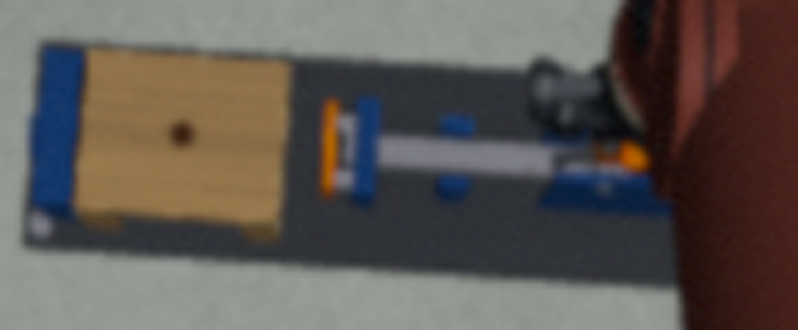

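The top crop shows the pad front at (322,150), the riser's rear edge at about (287,140), and the gap closing after two pumps (jaw advanced about 11 mm). I'll do two more pumps.

>>> servo_tool(
  rows=[
    {"dx":0.0,"dy":0.0,"dz":0.0,"ax":0.0,"ay":0.0,"az":0.0,"jaw":0.7},
    {"dx":0.0,"dy":0.0,"dz":0.0,"ax":0.0,"ay":0.0,"az":0.0,"jaw":0.95},
    {"dx":0.0,"dy":0.0,"dz":0.0,"ax":0.0,"ay":0.0,"az":0.0,"jaw":0.95},
    {"dx":0.0,"dy":0.0,"dz":0.0,"ax":0.0,"ay":0.0,"az":0.0,"jaw":0.95},
    {"dx":0.0,"dy":0.0,"dz":0.0,"ax":0.0,"ay":0.0,"az":0.0,"jaw":0.75},
    {"dx":0.0,"dy":0.0,"dz":0.0,"ax":0.0,"ay":0.0,"az":0.0,"jaw":0.6},
    {"dx":0.0,"dy":0.0,"dz":0.0,"ax":0.0,"ay":0.0,"az":0.0,"jaw":0.5},
    {"dx":0.0,"dy":0.0,"dz":0.0,"ax":0.0,"ay":0.0,"az":0.0,"jaw":0.43},
    {"dx":0.0,"dy":0.0,"dz":0.0,"ax":0.0,"ay":0.0,"az":0.0,"jaw":0.43},
    {"dx":0.0,"dy":0.0,"dz":0.0,"ax":0.0,"ay":0.0,"az":0.0,"jaw":0.43},
  ],
)

```text
clock: 18.68
ee_pos: [0.5104, -0.0499, 0.1487]
orientation: [[-0.991, 0.136, 0.002], [0.136, 0.991, 0.001], [-0.001, 0.001, -1.0]]
wrist_force: [-0.6, 3.0, 7.1]
grip_width: 0.435
gripper_force: 7.3
```

>>> servo_tool(
  rows=[
    {"dx":0.0,"dy":0.0,"dz":0.0,"ax":0.0,"ay":0.0,"az":0.0,"jaw":0.7},
    {"dx":0.0,"dy":0.0,"dz":0.0,"ax":0.0,"ay":0.0,"az":0.0,"jaw":0.95},
    {"dx":0.0,"dy":0.0,"dz":0.0,"ax":0.0,"ay":0.0,"az":0.0,"jaw":0.95},
    {"dx":0.0,"dy":0.0,"dz":0.0,"ax":0.0,"ay":0.0,"az":0.0,"jaw":0.95},
    {"dx":0.0,"dy":0.0,"dz":0.0,"ax":0.0,"ay":0.0,"az":0.0,"jaw":0.75},
    {"dx":0.0,"dy":0.0,"dz":0.0,"ax":0.0,"ay":0.0,"az":0.0,"jaw":0.6},
    {"dx":0.0,"dy":0.0,"dz":0.0,"ax":0.0,"ay":0.0,"az":0.0,"jaw":0.5},
    {"dx":0.0,"dy":0.0,"dz":0.0,"ax":0.0,"ay":0.0,"az":0.0,"jaw":0.43},
    {"dx":0.0,"dy":0.0,"dz":0.0,"ax":0.0,"ay":0.0,"az":0.0,"jaw":0.43},
    {"dx":0.0,"dy":0.0,"dz":0.0,"ax":0.0,"ay":0.0,"az":0.0,"jaw":0.43},
  ],
)

```text
clock: 19.52
ee_pos: [0.5105, -0.05, 0.1487]
orientation: [[-0.991, 0.136, 0.002], [0.136, 0.991, 0.001], [-0.002, 0.001, -1.0]]
wrist_force: [-0.3, 2.2, 7.5]
grip_width: 0.43
gripper_force: 7.2
```

```bash
python3 jaw.py
```

```text
t 19.5167 F along 2.1688031191501125 Fz 7.48672563841982 grip 7.214106819592416 0.4300293383893956 tcp along 0.018459811486974724
scene now pad (np.float64(0.1831), 17) jaw (np.float64(0.1649), 30) riser 240.4 [103.9  78.9  81.8]
top now pad None jaw (np.float64(0.1669), 74) riser 243.1 [99.4 80.5 81.7]
```

>>> servo_tool(
  rows=[
    {"dx":0.0,"dy":0.0,"dz":0.0,"ax":0.0,"ay":0.0,"az":0.0,"jaw":0.7},
    {"dx":0.0,"dy":0.0,"dz":0.0,"ax":0.0,"ay":0.0,"az":0.0,"jaw":0.95},
    {"dx":0.0,"dy":0.0,"dz":0.0,"ax":0.0,"ay":0.0,"az":0.0,"jaw":0.95},
    {"dx":0.0,"dy":0.0,"dz":0.0,"ax":0.0,"ay":0.0,"az":0.0,"jaw":0.95},
    {"dx":0.0,"dy":0.0,"dz":0.0,"ax":0.0,"ay":0.0,"az":0.0,"jaw":0.75},
    {"dx":0.0,"dy":0.0,"dz":0.0,"ax":0.0,"ay":0.0,"az":0.0,"jaw":0.6},
    {"dx":0.0,"dy":0.0,"dz":0.0,"ax":0.0,"ay":0.0,"az":0.0,"jaw":0.5},
    {"dx":0.0,"dy":0.0,"dz":0.0,"ax":0.0,"ay":0.0,"az":0.0,"jaw":0.43},
    {"dx":0.0,"dy":0.0,"dz":0.0,"ax":0.0,"ay":0.0,"az":0.0,"jaw":0.43},
    {"dx":0.0,"dy":0.0,"dz":0.0,"ax":0.0,"ay":0.0,"az":0.0,"jaw":0.43},
  ],
)

```text
clock: 20.45
ee_pos: [0.5105, -0.0499, 0.1488]
orientation: [[-0.991, 0.136, 0.002], [0.136, 0.991, 0.001], [-0.002, 0.001, -1.0]]
wrist_force: [-2.1, 2.6, 8.0]
grip_width: 0.433
gripper_force: 7.8
```

```bash
python3 jaw.py
```

```text
t 20.45 F along 2.2573134878722025 Fz 7.978666320370515 grip 7.778028356842697 0.4329610786794478 tcp along 0.01852183201835119
scene now pad (np.float64(0.1892), 18) jaw (np.float64(0.1725), 29) riser 242.3 [103.5  78.8  82.1]
top now pad (np.float64(0.1901), 4) jaw (np.float64(0.1746), 70) riser 245.0 [99.7 80.5 82. ]
```

>>> servo_tool(
  rows=[
    {"dx":0.0,"dy":0.0,"dz":0.0,"ax":0.0,"ay":0.0,"az":0.0,"jaw":0.7},
    {"dx":0.0,"dy":0.0,"dz":0.0,"ax":0.0,"ay":0.0,"az":0.0,"jaw":0.95},
    {"dx":0.0,"dy":0.0,"dz":0.0,"ax":0.0,"ay":0.0,"az":0.0,"jaw":0.95},
    {"dx":0.0,"dy":0.0,"dz":0.0,"ax":0.0,"ay":0.0,"az":0.0,"jaw":0.95},
    {"dx":0.0,"dy":0.0,"dz":0.0,"ax":0.0,"ay":0.0,"az":0.0,"jaw":0.75},
    {"dx":0.0,"dy":0.0,"dz":0.0,"ax":0.0,"ay":0.0,"az":0.0,"jaw":0.65},
    {"dx":0.0,"dy":0.0,"dz":0.0,"ax":0.0,"ay":0.0,"az":0.0,"jaw":0.6},
    {"dx":0.0,"dy":0.0,"dz":0.0,"ax":0.0,"ay":0.0,"az":0.0,"jaw":0.6},
    {"dx":0.0,"dy":0.0,"dz":0.0,"ax":0.0,"ay":0.0,"az":0.0,"jaw":0.6},
  ],
)

```text
clock: 21.3
ee_pos: [0.5106, -0.0485, 0.1486]
orientation: [[-0.991, 0.135, 0.002], [0.135, 0.991, 0.002], [-0.001, 0.003, -1.0]]
wrist_force: [-0.4, 7.1, 6.1]
grip_width: 0.603
gripper_force: 3.7
```

```bash
python3 jaw.py
```

```text
t 21.3 F along 6.967235236925935 Fz 6.127558849450262 grip 3.733903169631958 0.602799000424037 tcp along 0.019961639109305956
scene now pad (np.float64(0.1916), 18) jaw (np.float64(0.1752), 30) riser 245.4 [102.5  78.5  82.5]
top now pad (np.float64(0.192), 3) jaw (np.float64(0.1772), 71) riser 247.3 [99.6 80.5 82.4]
```

>>> servo_tool(
  rows=[
    {"dx":0.0,"dy":0.0,"dz":0.0,"ax":0.0,"ay":0.0,"az":0.0,"jaw":0.57},
    {"dx":0.0,"dy":0.0,"dz":0.0,"ax":0.0,"ay":0.0,"az":0.0,"jaw":0.57},
    {"dx":0.0,"dy":0.0,"dz":0.0,"ax":0.0,"ay":0.0,"az":0.0,"jaw":0.57},
  ],
)

```text
clock: 21.65
ee_pos: [0.5107, -0.0482, 0.1487]
orientation: [[-0.991, 0.135, 0.002], [0.135, 0.991, 0.003], [-0.002, 0.003, -1.0]]
wrist_force: [-0.1, 8.2, 7.0]
grip_width: 0.575
gripper_force: 4.1
```

>>> servo_tool(
  rows=[
    {"dx":0.0,"dy":0.0,"dz":0.0,"ax":0.0,"ay":0.0,"az":0.0,"jaw":0.54},
    {"dx":0.0,"dy":0.0,"dz":0.0,"ax":0.0,"ay":0.0,"az":0.0,"jaw":0.54},
    {"dx":0.0,"dy":0.0,"dz":0.0,"ax":0.0,"ay":0.0,"az":0.0,"jaw":0.54},
  ],
)

```text
clock: 21.9
ee_pos: [0.5108, -0.048, 0.1488]
orientation: [[-0.991, 0.135, 0.002], [0.135, 0.991, 0.003], [-0.002, 0.003, -1.0]]
wrist_force: [1.4, 10.1, 6.8]
grip_width: 0.541
gripper_force: 4.4
```

```bash
python3 jaw.py
```

```text
t 21.9 F along 10.200261892905564 Fz 6.836773649461534 grip 4.442711770534515 0.5405424009270238 tcp along 0.02042276262080247
scene now pad (np.float64(0.1943), 21) jaw (np.float64(0.1758), 31) riser 245.7 [102.5  79.3  83.1]
top now pad (np.float64(0.1922), 3) jaw (np.float64(0.1779), 73) riser 247.3 [99.6 80.7 82.3]
```

>>> servo_tool(
  rows=[
    {"dx":0.0,"dy":0.0,"dz":0.0,"ax":0.0,"ay":0.0,"az":0.0,"jaw":0.51},
    {"dx":0.0,"dy":0.0,"dz":0.0,"ax":0.0,"ay":0.0,"az":0.0,"jaw":0.51},
    {"dx":0.0,"dy":0.0,"dz":0.0,"ax":0.0,"ay":0.0,"az":0.0,"jaw":0.51},
  ],
)

```text
clock: 22.25
ee_pos: [0.5109, -0.0478, 0.1489]
orientation: [[-0.991, 0.134, 0.002], [0.134, 0.991, 0.003], [-0.002, 0.003, -1.0]]
wrist_force: [0.5, 9.6, 7.4]
grip_width: 0.51
gripper_force: 4.8
```

```bash
cat > pad.py <<'E'
from h import *
ax=np.array([.13316,.99109]);nr=np.array([.99109,-.13316]);N=6
F=[];
for n in("scene","top"):
    z=np.load(n+"0.npz");K,T=z['K'],z['T']; fr=[]
    for i in range(N): fr.append(cam(n)[0].astype(float)); F.append(np.r_[ctrl.get_state()['wrist_force'][:2]@ax,ctrl.get_state()['gripper_force']])
    for lab,p in(("0",z['p'].astype(float)),("now",np.mean(fr,0))):
        v,u=np.indices(p.shape[:2]); P=plane(np.c_[u.ravel(),v.ravel()],K,T,.066)[:,:2]; A=(P@ax).reshape(v.shape);B=(P@nr).reshape(v.shape)
        c0=.1567 if lab=="0" else .193
        j0=.139 if lab=="0" else .1765
        R,G,Bl=p[...,0],p[...,1],p[...,2]
        wo=np.clip(R-1.55*G-8,0,None)*(abs(B-.512)<.024)*(abs(A-c0)<.011); wb=np.clip(Bl-1.3*R-8,0,None)*(abs(B-.512)<.024)*(abs(A-j0)<.011)
        o=(wo*A).sum()/wo.sum();b=(wb*A).sum()/wb.sum(); print(n,lab,'pad %.4f jaw %.4f sep %.4f'%(o,b,o-b),wo.sum().round(),wb.sum().round())
s=ctrl.get_state(); print(s['clock'],'F',np.mean(F,0).round(2),np.std(F,0).round(2),'w',s['grip_width'],'tcp',s['ee_pos'][:2]@ax)
E
python3 pad.py
```

```text
scene 0 pad 0.1559 jaw 0.1380 sep 0.0179 155.0 754.0
scene now pad 0.1911 jaw 0.1758 sep 0.0153 72.0 882.0
top 0 pad 0.1588 jaw 0.1401 sep 0.0188 296.0 3671.0
top now pad 0.1942 jaw 0.1784 sep 0.0158 189.0 4053.0
22.85 F [9.65 4.79] [0.33 0.  ] w 0.5111999041776544 tcp 0.020680786148506318
```

>>> servo_tool(
  rows=[
    {"dx":0.0,"dy":0.0,"dz":0.0,"ax":0.0,"ay":0.0,"az":0.0,"jaw":0.49},
    {"dx":0.0,"dy":0.0,"dz":0.0,"ax":0.0,"ay":0.0,"az":0.0,"jaw":0.47},
    {"dx":0.0,"dy":0.0,"dz":0.0,"ax":0.0,"ay":0.0,"az":0.0,"jaw":0.465},
    {"dx":0.0,"dy":0.0,"dz":0.0,"ax":0.0,"ay":0.0,"az":0.0,"jaw":0.465},
  ],
)

```text
clock: 23.18
ee_pos: [0.5109, -0.0485, 0.1491]
orientation: [[-0.991, 0.135, 0.002], [0.135, 0.991, 0.003], [-0.002, 0.003, -1.0]]
wrist_force: [-1.0, 8.0, 11.2]
grip_width: 0.464
gripper_force: 7.0
```

```bash
python3 pad.py
```

```text
scene 0 pad 0.1559 jaw 0.1380 sep 0.0179 155.0 754.0
scene now pad 0.1915 jaw 0.1765 sep 0.0149 62.0 825.0
top 0 pad 0.1588 jaw 0.1401 sep 0.0188 296.0 3671.0
top now pad 0.1942 jaw 0.1793 sep 0.0149 187.0 4102.0
23.7833 F [7.54 6.99] [0.44 0.  ] w 0.46616289351976475 tcp 0.019976819510593352
```

>>> servo_tool(
  rows=[
    {"dx":0.0,"dy":0.0,"dz":0.0,"ax":0.0,"ay":0.0,"az":0.0,"jaw":0.455},
    {"dx":0.0,"dy":0.0,"dz":0.0,"ax":0.0,"ay":0.0,"az":0.0,"jaw":0.455},
    {"dx":0.0,"dy":0.0,"dz":0.0,"ax":0.0,"ay":0.0,"az":0.0,"jaw":0.455},
    {"dx":0.0,"dy":0.0,"dz":0.0,"ax":0.0,"ay":0.0,"az":0.0,"jaw":0.455},
  ],
)

```text
clock: 24.12
ee_pos: [0.5108, -0.0489, 0.1492]
orientation: [[-0.991, 0.135, 0.002], [0.135, 0.991, 0.002], [-0.002, 0.002, -1.0]]
wrist_force: [-2.4, 5.7, 11.4]
grip_width: 0.458
gripper_force: 7.9
```

```bash
python3 pad.py; python3 jaw.py
python3 - <<'E'
from h import *
p=cam("top")[0]; cv2.imwrite("pics/t5.png",cv2.resize(p[200:260,195:340],None,fx=5.5,fy=5.5,interpolation=cv2.INTER_CUBIC)[...,::-1])
E
```

```text
scene 0 pad 0.1559 jaw 0.1380 sep 0.0179 155.0 754.0
scene now pad 0.1916 jaw 0.1766 sep 0.0150 62.0 783.0
top 0 pad 0.1588 jaw 0.1401 sep 0.0188 296.0 3671.0
top now pad 0.1942 jaw 0.1795 sep 0.0147 187.0 4122.0
24.7167 F [6.22 7.86] [0.58 0.  ] w 0.4585886987113944 tcp 0.019556128096684486
t 24.7167 F along 5.299239160298682 Fz 11.320383999160054 grip 7.860760688781738 0.4585886987113944 tcp along 0.019556128096684486
scene now pad (np.float64(0.1938), 17) jaw (np.float64(0.1777), 33) riser 245.1 [102.6  79.1  82.1]
top now pad (np.float64(0.192), 4) jaw (np.float64(0.1796), 71) riser 247.3 [99.6 80.9 82.4]
```

View pics/t5.png

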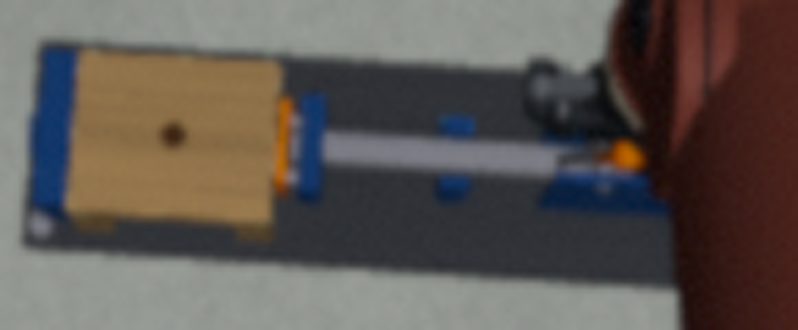

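The top crop shows the riser against the anvil (75,130), with the orange pad at (284,140) on the riser and its gap visibly reduced. My estimates put the pad at about 3.5 mm in, so I'll add one small squeeze.

>>> servo_tool(
  rows=[
    {"dx":0.0,"dy":0.0,"dz":0.0,"ax":0.0,"ay":0.0,"az":0.0,"jaw":0.443},
    {"dx":0.0,"dy":0.0,"dz":0.0,"ax":0.0,"ay":0.0,"az":0.0,"jaw":0.443},
    {"dx":0.0,"dy":0.0,"dz":0.0,"ax":0.0,"ay":0.0,"az":0.0,"jaw":0.443},
    {"dx":0.0,"dy":0.0,"dz":0.0,"ax":0.0,"ay":0.0,"az":0.0,"jaw":0.443},
    {"dx":0.0,"dy":0.0,"dz":0.0,"ax":0.0,"ay":0.0,"az":0.0,"jaw":0.443},
  ],
)

```text
clock: 25.28
ee_pos: [0.5108, -0.0494, 0.1493]
orientation: [[-0.991, 0.136, 0.002], [0.136, 0.991, 0.002], [-0.002, 0.002, -1.0]]
wrist_force: [-2.2, 4.8, 12.6]
grip_width: 0.444
gripper_force: 9.0
```

```bash
python3 pad.py; python3 jaw.py
```

```text
scene 0 pad 0.1559 jaw 0.1380 sep 0.0179 155.0 754.0
scene now pad 0.1916 jaw 0.1769 sep 0.0146 49.0 776.0
top 0 pad 0.1588 jaw 0.1401 sep 0.0188 296.0 3671.0
top now pad 0.1942 jaw 0.1798 sep 0.0144 182.0 4161.0
25.8833 F [4.56 8.96] [0.62 0.  ] w 0.448088525587583 tcp 0.01911198497918274
t 25.8833 F along 5.165905839618711 Fz 12.53018847036487 grip 8.95815409719944 0.448088525587583 tcp along 0.01911198497918274
scene now pad (np.float64(0.193), 16) jaw (np.float64(0.1779), 30) riser 245.4 [102.5  78.5  82.5]
top now pad (np.float64(0.1924), 4) jaw (np.float64(0.1801), 69) riser 247.3 [99.6 80.7 82.5]
```

```bash
python3 -c "
from plant import ctrl
print(ctrl.sign_off())"
```

```text
the job is handed in; nothing more can be done
None
```

I handed the job in at about 26 s: the dowel measures flush, the mallet is standing back on its mat, the riser is against the anvil, and the trigger is still held with the pad pressed in about 4 mm (camera estimates 3.3 and 4.4 mm).

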